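Sort tagged coffee-machine pumps on the counting scale

TASK

Move any rejected pump left in the green tray of the counting scale to the red tray, then, with the green tray empty, press the scale's yellow tare key fully down and release it. Now sort the pumps on the mat by their tags, one to a nest, upright and lying flat in it: green-tagged ones into the green tray on the scale, red-tagged ones into the red tray on the bench. Only when every pump is in its tray, press the blue print key fully down and release it to print the count label; do not press tare again once the tray is loaded, and leave the bottle, mug, capsule box and tape where they are.

Things in the scene. Friction and masses are not known exactly. Their poses are not given: they have to be found in the camera images.
- pump_green1: loose coffee-machine pump, 0.2 to 0.45 kg, GREEN tag (34 x 32 mm) on top: passed. Black block 52 mm (its x) by 44 (its y) by 36 high; a stub 14 mm thick, 14 long on each x end at half height (white at +x, brass at -x). Origin: centre of underside, z up. Grip across the 44 mm. Either way round in a nest. 4 to 6 of the six pumps are there; absent ones read None
- pump_green2: loose coffee-machine pump, 0.2 to 0.45 kg, GREEN tag (34 x 32 mm) on top: passed. Black block 52 mm (its x) by 44 (its y) by 36 high; a stub 14 mm thick, 14 long on each x end at half height (white at +x, brass at -x). Origin: centre of underside, z up. Grip across the 44 mm. Either way round in a nest. 4 to 6 of the six pumps are there; absent ones read None
- pump_green3: loose coffee-machine pump, 0.2 to 0.45 kg, GREEN tag (34 x 32 mm) on top: passed. Black block 52 mm (its x) by 44 (its y) by 36 high; a stub 14 mm thick, 14 long on each x end at half height (white at +x, brass at -x). Origin: centre of underside, z up. Grip across the 44 mm. Either way round in a nest. 4 to 6 of the six pumps are there; absent ones read None
- pump_red1: loose coffee-machine pump, 0.2 to 0.45 kg, RED tag (34 x 32 mm) on top: rejected. Black block 52 mm (its x) by 44 (its y) by 36 high; a stub 14 mm thick, 14 long on each x end at half height (white at +x, brass at -x). Origin: centre of underside, z up. Grip across the 44 mm. Either way round in a nest. 4 to 6 of the six pumps are there; absent ones read None
- pump_red2: loose coffee-machine pump, 0.2 to 0.45 kg, RED tag (34 x 32 mm) on top: rejected. Black block 52 mm (its x) by 44 (its y) by 36 high; a stub 14 mm thick, 14 long on each x end at half height (white at +x, brass at -x). Origin: centre of underside, z up. Grip across the 44 mm. Either way round in a nest. 4 to 6 of the six pumps are there; absent ones read None
- pump_red3: loose coffee-machine pump, 0.2 to 0.45 kg, RED tag (34 x 32 mm) on top: rejected. Black block 52 mm (its x) by 44 (its y) by 36 high; a stub 14 mm thick, 14 long on each x end at half height (white at +x, brass at -x). Origin: centre of underside, z up. Grip across the 44 mm. Either way round in a nest. 4 to 6 of the six pumps are there; absent ones read None. May start in the green tray
- scale: counting scale standing on the bench, fixed; 260 mm (x) by 240 mm (y); origin at the centre of its underside, on the bench. Key deck and display at its -x side (front); steel pan 180 x 236 mm, top 62 mm above the bench, centred 37 mm to +x of the origin; the display hood between is lower than the pan. May stand left or right of the mat
- pass_tray: GREEN nest tray fastened on the scale pan, 86 mm (x) by 222 mm (y) by 12 mm high; origin at the centre of its underside (62 mm above the bench). Three pockets in a row along y, pitch 72 mm, each 62 (x) by 54 (y) mm, 8 mm deep, flat floor; a pump lies in one with its x axis along the tray's x, stubs above the end walls
- reject_tray: RED nest tray of the same form and size, fixed flat on the bench on the other side of the mat from the scale; origin at the centre of its underside
- pass_nest0 (a point): centre of the floor of nest 0 of the green tray, axes as the tray's (the floor is 4 mm above the tray's underside); a pump seated there has its origin here
- pass_nest1 (a point): centre of the floor of nest 1 of the green tray, axes as the tray's (the floor is 4 mm above the tray's underside); a pump seated there has its origin here
- pass_nest2 (a point): centre of the floor of nest 2 of the green tray, axes as the tray's (the floor is 4 mm above the tray's underside); a pump seated there has its origin here
- reject_nest0 (a point): centre of the floor of nest 0 of the red tray, axes as the tray's (the floor is 4 mm above the tray's underside); a pump seated there has its origin here
- reject_nest1 (a point): centre of the floor of nest 1 of the red tray, axes as the tray's (the floor is 4 mm above the tray's underside); a pump seated there has its origin here
- reject_nest2 (a point): centre of the floor of nest 2 of the red tray, axes as the tray's (the floor is 4 mm above the tray's underside); a pump seated there has its origin here
- tare_key (a joint): travel of the yellow tare key in m: 0 up, 0.005 fully down; spring return, first moves at about 1.2 N, about 4 N when fully down
- tare_key_top (a point): centre of the top of the yellow tare key, a round cap 25 mm across that stands 8 mm above the scale's key deck (46 mm above the bench), 35 mm to +y of the scale's middle; it is pressed straight down, closed fingertips fit
- print_key (a joint): travel of the blue print key in m: 0 up, 0.005 fully down; spring return, first moves at about 1.2 N, about 4 N when fully down
- print_key_top (a point): centre of the top of the blue print key, a round cap 25 mm across that stands 8 mm above the scale's key deck (46 mm above the bench), 35 mm to -y of the scale's middle; it is pressed straight down, closed fingertips fit
- water_bottle: bystander: clear water bottle with blue cap and label, 64 mm across, 200 mm tall; origin at the centre of its underside
- mug: bystander: white mug, 80 mm across, 90 mm tall; origin at the centre of its underside
- capsule_box: bystander: orange and white coffee-capsule box, 80 x 140 x 60 mm; origin at the centre of its underside
- tape_roll: bystander: brown roll of packing tape lying flat, 100 mm across, 48 mm high; origin at the centre of its underside

How it is judged:
By the outcome, as a careful person would: the job done as asked, in the order asked, and still so for the second after the job is handed in, with the robot touching nothing.
Of pump_green1, pump_green2, pump_green3, pump_red1, pump_red2, pump_red3 only 4 to 6 are there at a start; the rules pass over those that are not, and their reading is None.
At some moment in a run one of pump_green1, pump_green2, pump_green3, pump_red1, pump_red2, pump_red3 may be knocked a few centimetres aside while the robot is not near it.
It also fails if it takes over 210 s, if anything falls off the work surface, if the arm or the gripper's body presses on something with over 40 N, if the wrist force passes 120 N, or if a joint passes its speed limit or range.

ROBOT

A 7-joint arm with a two-finger parallel gripper is mounted at the origin on the work surface. World frame = base frame: x ahead of the robot, y to its left, z up, the work surface at z = 0. Lengths are in m, angles in rad, forces in N, time in s.
With the tool pointing down it reaches from about 0.425 to 0.925 m from the base axis. Payload 6.8 kg.
Tool frame: the origin (TCP) lies on the front face of the gripper's body, between the roots of the fingers; the fingertips stand 73 mm ahead of it and the grasp point (between the pads) lies 54 mm ahead of it (env.nose_length is the distance from the TCP to the fingertips, in m); z points along the fingers, y is the line along which they close (so a half turn about z gives the same grasp; the last joint's range is limited). The gripper opens to 85 mm and grips with 20 to 120 N. Pads are 22 mm wide; open, the fingers measure 114 mm over their backs; the gripper's body (76 mm by 85 mm) begins 54 mm behind the grasp point. The pads swing forward as they close: fully open they stand 13 mm farther back than shut.
Start: joints at [1.149, 0.477, 0.022, 1.555, -0.011, 1.109, -0.083], TCP at [0.208, -0.642, 0.304] pointing down, gripper open.
Joint ranges: [-2.96, 2.96], [-0.34, 2.1], [-1.41, 1.46], [0.24, 2.44], [-1.37, 4.51], [0.17, 1.92], [-2.96, 2.96]. Speed limits (rad/s): [2.39, 2.39, 3.14, 3.14, 3.14, 3.14, 3.14].

INTERFACE

Orientations are given as a unit quaternion [w, x, y, z].
In Python, from cell import env, kin, camera, calibration, job gives the robot as it stands. The module is installed in compiled form; this text tells all that it offers. Calls block until the motion is done:
- env.reach(position, orientation): joint-space move of the TCP to a pose.
- env.movel(position, velocity=0.15, rot=None, stop_force=None): straight line of the TCP; rot=None keeps the orientation; velocity is the mean speed in m/s. With stop_force (N) it stops when the force on the tool has changed by that much, and returns True; else False.
- env.goto_joints(angles): joint-space move.
- env.grip(opening, f_grip=None): finger opening in m; f_grip is the grip in N (None keeps the last); returns when the fingers have stopped.
- env.dwell(seconds).
- kin.inverse_kinematics(position, orientation): joint angles nearest the present ones, or None.
- env.get_state(): the state.
- camera(name): name is "scene" or "top" or "wrist"; returns (picture, depth): 480x640x3 uint8, blue, green, red; 480x640 float32, m along the optical axis (not along the pixel's ray), 0 where there is no reading.
- calibration(name): a dict with "fx", "fy", "cx", "cy" (pixels), "rvec" (rotation vector, rad) and "tvec" (3), from world to camera coordinates, as OpenCV has them. Camera axes: x right, y down, z forward; pixel columns grow to the right and rows downward; lengths in m; the calibration is good to about 2 mm. A picture is of the moment at which its call begins: read the wrist's pose just before it. calibration takes no time and is no camera call; for the wrist camera it gives the pose at the moment of the call.
A pose or a line that the arm cannot do raises env.PlanningError and nothing moves.
- job.job_done(): hands the job in; it is judged then, once.
The state is a dict: "time": time; "qpos": joint angles; "joint_velocities": joint speeds; "joint_torque": joint torques, N m; "tcp_pos": TCP position; "orientation": TCP orientation; "force": force on the tool from outside, world axes, zero at the start; "torque": the same for the moment, N m; "opening": finger opening in m; "gripper_force": force on a finger pad.
Only numpy, scipy, OpenCV 4.12 (cv2) and the standard library are available. Lean on these libraries where they do the work, as an engineer would, in place of code of your own. Each camera call takes 0.05 s, during which the arm holds its last target. There are 200 camera calls.

## Working session

There is one attempt and no reset: what is moved stays moved. The work goes in short steps, each a Python script; the robot and the scene stay as the last script left them, time stands still between calls to the robot, and variables do not carry over. Pictures are saved under pics/ and viewed, at most 14 in all, crops included, and the job is handed in when it is done.

```bash
mkdir -p pics; python3 - <<'E'
from cell import env,kin,camera,calibration,job
import cv2,numpy as np
for n in("top","scene"):
    p,d=camera(n); cv2.imwrite(f"pics/{n}0.png",p); np.save(f"{n}d.npy",d)
    c=calibration(n); print(n,{k:np.round(v,4).tolist() for k,v in c.items()})
s=env.get_state(); print(s["time"],s["tcp_pos"],s["orientation"],s["force"],env.nose_length)
E
```

```text
top {'fx': 435.1859, 'fy': 435.1859, 'cx': 327.2407, 'cy': 238.5639, 'rvec': [2.1981, -2.1877, 0.0536], 'tvec': [0.0095, 0.582, 1.1234]}
scene {'fx': 597.8419, 'fy': 597.8419, 'cx': 314.9458, 'cy': 244.4449, 'rvec': [1.6889, 1.6789, -0.8103], 'tvec': [-0.023, -0.2976, 2.1684]}
0.1 [ 0.20823356 -0.6416405   0.30301838] [-7.95530344e-04  9.87716428e-01  1.56254897e-01 -1.78653470e-04] [ 0.57450017 -0.13849645  0.016468  ] 0.0726
```

View pics/top0.png

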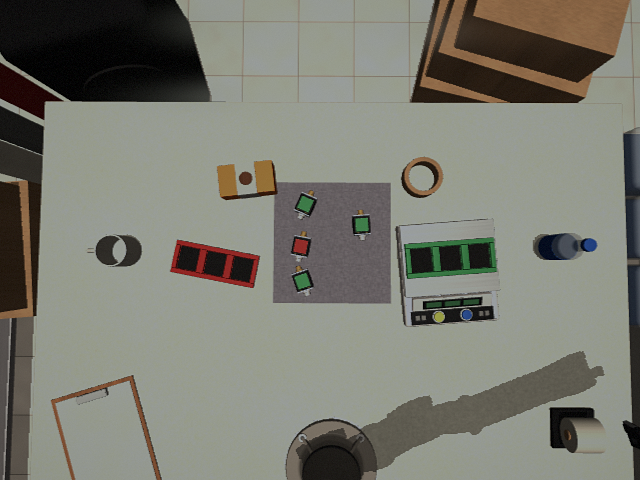

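View pics/scene0.png

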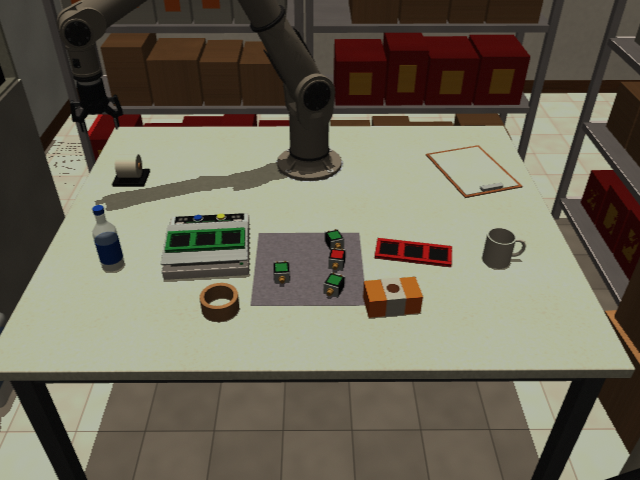

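The top view shows four pumps on the mat: green tags at (306,204), (362,224) and (303,281), and a red tag at (301,246). The green tray (450,258) looks empty, the red tray is at (215,263), and the keys are at (439,317) yellow and (466,314) blue. The scene view agrees.

```bash
cat > h.py <<'E'
from cell import env,kin,camera,calibration,job
import cv2,numpy as np
from scipy.spatial.transform import Rotation as R
def cam(c): return cv2.Rodrigues(np.array(c["rvec"],float))[0],np.array(c["tvec"],float).ravel()
def onplane(c,uv,z):
    Rm,t=cam(c); uv=np.atleast_2d(np.asarray(uv,float)); o=-Rm.T@t
    d=np.c_[(uv[:,0]-c["cx"])/c["fx"],(uv[:,1]-c["cy"])/c["fy"],np.ones(len(uv))]@Rm
    return o+d*((z-o[2])/d[:,2])[:,None]
def cloud(c,d):
    Rm,t=cam(c); v,u=np.mgrid[:d.shape[0],:d.shape[1]]
    P=np.dstack([(u-c["cx"])/c["fx"]*d,(v-c["cy"])/c["fy"]*d,d])
    return (P-t)@Rm
H={"green":[(45,90,50),(85,255,255)],"red":[(0,120,60),(6,255,255)],"yellow":[(24,100,120),(36,255,255)],"blue":[(100,120,90),(125,255,255)]}
def mask(p,n):
    h=cv2.cvtColor(p,cv2.COLOR_BGR2HSV); m=cv2.inRange(h,*[np.array(x) for x in H[n]])
    if n=="red": m|=cv2.inRange(h,(174,120,60),(180,255,255))
    return m
def blobs(p,n,amin):
    cs,_=cv2.findContours(mask(p,n),cv2.RETR_EXTERNAL,cv2.CHAIN_APPROX_NONE)
    return [k[:,0,:] for k in cs if cv2.contourArea(k)>amin]
def rect(P):
    """min-area rectangle of plane points: centre, long, short (m), yaw of the long side"""
    (x,y),(w,h),a=cv2.minAreaRect((P[:,:2]*1000).astype(np.float32))
    if w<h: w,h,a=h,w,a+90
    return np.array([x,y])/1000,w/1000,h/1000,np.radians(a)
def wrap(a,p): return (a+p/2)%p-p/2
E
python3 - <<'E'
from h import *
p,d=camera("top"); c=calibration("top"); W=cloud(c,d)
for n in("green","red","yellow","blue"):
    for k in blobs(p,n,25):
        u,v=k.mean(0); z=np.median(W[k[:,1],k[:,0],2]); zc=W[int(v),int(u),2]
        q,l,s,a=rect(onplane(c,k,z))
        print(n,(round(u),round(v)),"edge z %.3f centre z %.3f"%(z,zc),q.round(4),"%.3f x %.3f yaw %.1f"%(l,s,np.degrees(wrap(a,np.pi))))
E
```

```text
green (434, 304) edge z 0.051 centre z 0.050 [ 0.416  -0.2568] 0.036 x 0.011 yaw -85.0
green (452, 303) edge z 0.051 centre z 0.053 [ 0.4194 -0.3022] 0.035 x 0.010 yaw -89.7
green (471, 301) edge z 0.050 centre z 0.049 [ 0.4234 -0.3501] 0.036 x 0.011 yaw -84.5
green (302, 281) edge z 0.037 centre z 0.036 [0.4724 0.0763] 0.035 x 0.034 yaw 19.0
green (450, 258) edge z 0.074 centre z 0.067 [ 0.5332 -0.2917] 0.222 x 0.085 yaw -85.4
green (361, 224) edge z 0.037 centre z 0.039 [ 0.6174 -0.0757] 0.034 x 0.033 yaw 0.3
green (305, 204) edge z 0.037 centre z 0.039 [0.6708 0.0705] 0.035 x 0.033 yaw -23.5
red (214, 263) edge z 0.012 centre z 0.003 [0.516  0.3073] 0.221 x 0.085 yaw 79.1
red (300, 246) edge z 0.037 centre z 0.035 [0.5619 0.0819] 0.034 x 0.034 yaw 79.1
yellow (439, 316) edge z 0.046 centre z 0.046 [ 0.3849 -0.2691] 0.021 x 0.021 yaw -45.3
blue (467, 314) edge z 0.046 centre z 0.047 [ 0.3903 -0.3398] 0.021 x 0.021 yaw -45.4
blue (590, 245) edge z 0.201 centre z 0.201 [ 0.5619 -0.5624] 0.026 x 0.024 yaw -89.7
```

Everything fits the given sizes: key tops are at 46 mm, the trays measure 222x86, and the pocket floor depth of 0.067 means the green tray is empty. I'll tare first.

```bash
cat >> h.py <<'E'
def down(yaw): q=(R.from_euler("z",yaw)*R.from_euler("x",np.pi)).as_quat(); return [q[3],q[0],q[1],q[2]]
N=env.nose_length; SY=np.radians(4.6)
def press(xy):
    env.grip(0.0); env.reach([*xy,0.30],down(SY)); env.movel([*xy,0.046+N+0.012],0.15)
    f0=env.get_state()["force"][2]
    hit=env.movel([*xy,0.046+N-0.0065],0.012,stop_force=9.0)
    s=env.get_state(); print("hit",hit,"tip z %.4f dF %.1f"%(s["tcp_pos"][2]-N,s["force"][2]-f0))
    env.dwell(0.3); s=env.get_state(); print("tip z %.4f dF %.1f"%(s["tcp_pos"][2]-N,s["force"][2]-f0))
    env.movel([*xy,0.046+N+0.02],0.05); env.movel([*xy,0.30],0.2)
E
python3 - <<'E'
from h import *
press([0.3849,-0.2691])
p,d=camera("top"); cv2.imwrite("pics/top1.png",p); c=calibration("top"); W=cloud(c,d)
for n in("green","red"):
    for k in blobs(p,n,100):
        z=np.median(W[k[:,1],k[:,0],2]); q,l,s,a=rect(onplane(c,k,z)); print(n,k.mean(0).round(),q.round(4),"%.3f %.3f %.1f z%.3f"%(l,s,np.degrees(a),z))
p,d=camera("wrist"); cv2.imwrite("pics/w1.png",p); s=env.get_state();print(s["time"],s["tcp_pos"],s["qpos"].round(2) if hasattr(s["qpos"],"round") else s["qpos"])
E
```

```text
hit True tip z 0.0410 dF 6.6
tip z 0.0411 dF 6.9
green [302. 281.] [0.4724 0.0763] 0.035 0.034 19.0 z0.037
green [450. 258.] [ 0.5331 -0.2918] 0.222 0.085 94.6 z0.074
green [361. 224.] [ 0.6174 -0.0757] 0.034 0.033 0.3 z0.037
green [305. 203.] [0.671  0.0708] 0.035 0.034 156.5 z0.037
red [214. 263.] [0.516  0.3072] 0.221 0.085 79.1 z0.012
red [300. 246.] [0.5619 0.0819] 0.034 0.034 79.1 z0.037
7.05 [ 0.3842569  -0.26872493  0.29856891] [ 0.6   0.15 -0.14  2.03  0.02  0.97 -1.04]
```

View pics/w1.png

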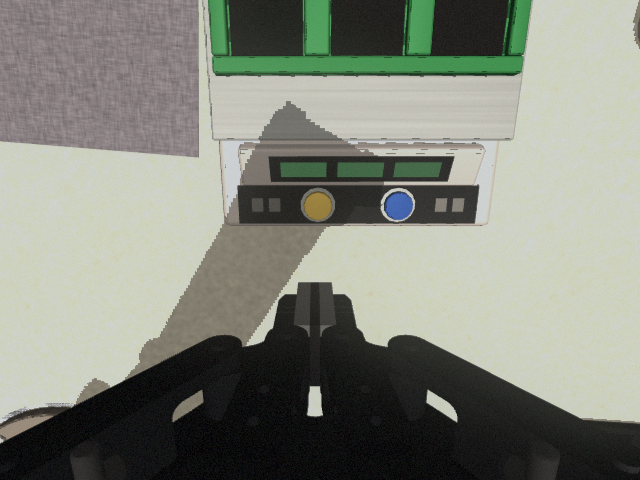

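The wrist view shows the keys at (318,205) and (398,205), with the closed fingertips at about (315,320). The tare key went down 5 mm and took more than 4 N, so it was pressed fully. Next is the first pump, with a wrist look as a check.

```bash
cat >> h.py <<'E'
PASS=np.array([0.5332,-0.2917]); REJ=np.array([0.516,0.3073]); RY=np.radians(-10.9)
def nest(col,i):
    q,y,z=(PASS,SY,0.066) if col=="green" else (REJ,RY,0.004)
    return q+(i-1)*0.072*np.array([-np.sin(y),np.cos(y)]),y,z
def tags(name,col,amin,z=0.037):
    p,_=camera(name); c=calibration(name); out=[]
    for k in blobs(p,col,amin):
        q,l,s,a=rect(onplane(c,k,z))
        if 0.028<s and l<0.041: out.append((q,wrap(a,np.pi/2)))
    return out
def mat_tags(col):
    r=[t for t in tags("top",col,80) if abs(t[0][1]+0.0)<0.16]; return sorted(r,key=lambda t:-t[0][0])
GH=0.083
def pick(col,q,a):
    env.grip(0.066); b=q-0.08*np.array([np.cos(a),np.sin(a)])
    env.reach([*b,0.28],down(a))
    w=[t for t in tags("wrist",col,800) if np.linalg.norm(t[0]-q)<0.04]
    print("top",q.round(4),"%.1f"%np.degrees(a),"wrist",[(t[0].round(4).tolist(),round(np.degrees(t[1]),1)) for t in w])
    if w:
        t=min(w,key=lambda t:np.linalg.norm(t[0]-q)); q,a=t
    env.movel([*q,0.22],0.2,rot=down(a))
    hit=env.movel([*q,0.001+GH],0.08,stop_force=12); env.grip(0.03,40)
    s=env.get_state(); print("hit",hit,"tcp",s["tcp_pos"].round(4),"open %.4f f %.1f t %.1f"%(s["opening"],s["gripper_force"],s["time"]))
    env.movel([*q,0.26],0.2); print("held open %.4f"%env.get_state()["opening"])
def place(col,i):
    q,y,z=nest(col,i); env.reach([*q,0.26],down(y)); env.movel([*q,z+GH+0.03],0.15)
    hit=env.movel([*q,z+GH+0.001],0.05,stop_force=12); s=env.get_state()
    print("placed hit",hit,"tcp z-floor %.4f"%(s["tcp_pos"][2]-z)); env.grip(0.057); env.dwell(0.15)
    env.movel([*q,z+GH+0.05],0.12); env.movel([*q,0.30],0.25)
E
python3 - <<'E'
from h import *
w=[onplane(calibration("wrist"),k.mean(0),0.046).round(4) for n in("yellow","blue") for k in blobs(camera("wrist")[0],n,300)]; print("keys by wrist",w)
t=mat_tags("green"); print(len(t)); pick("green",*t[0])
cv2.imwrite("pics/w2.png",camera("wrist")[0])
E
```

```text
keys by wrist [array([[ 0.3924, -0.3401,  0.046 ]])]
3
top [0.671  0.0707] -23.1 wrist [([0.6719, 0.0695], np.float64(-23.2))]
hit False tcp [0.6723 0.0696 0.0845] open 0.0433 f 42.7 t 12.3
held open 0.0433
```

View pics/w2.png

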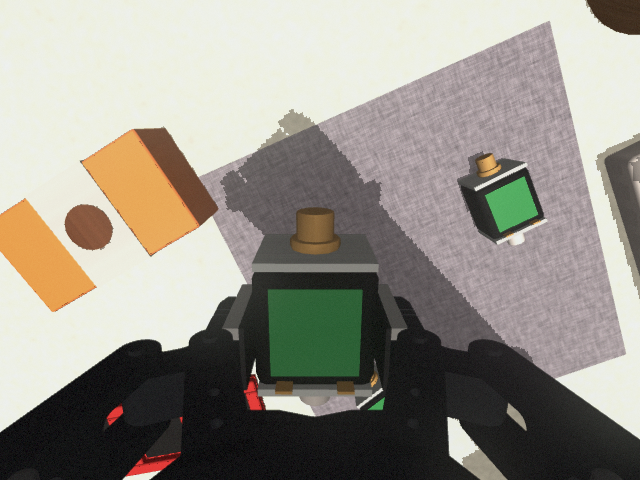

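The pump is held squarely across its 44 mm sides, with the tag centred at (315,332). I'll place it in the far nest and check.

```bash
python3 - <<'E'
from h import *
place("green",0)
q,y,z=nest("green",0)
for n in("green","red"): print(n,[(t[0].round(4).tolist(),round(np.degrees(t[1]),1)) for t in tags("top",n,80)])
b=q-0.09*np.array([np.cos(y),np.sin(y)]); env.movel([*b,0.30],0.25)
cv2.imwrite("pics/w3.png",camera("wrist")[0]); print(nest("green",0),env.get_state()["time"])
E
```

```text
placed hit True tcp z-floor 0.0843
green [([0.4724, 0.0763], np.float64(19.0)), ([0.538, -0.3852], np.float64(4.0)), ([0.6174, -0.0757], np.float64(0.3))]
red [([0.5619, 0.0819], np.float64(-10.9))]
(array([ 0.53897432, -0.36346808]), np.float64(0.08028514559173916), 0.066) 18.5167
```

View pics/w3.png

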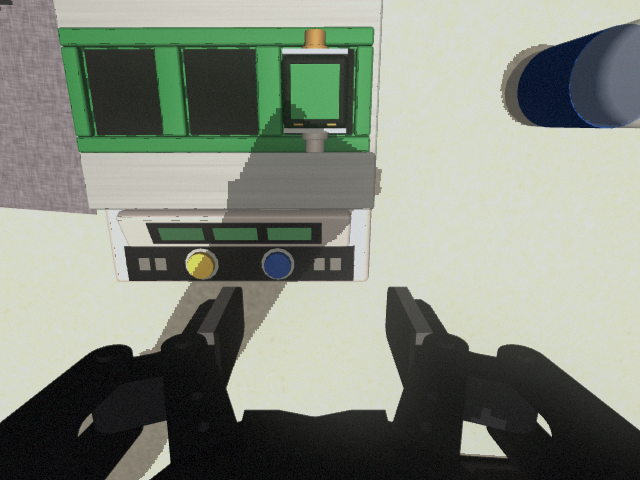

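The first pump is flat in its nest, tag at (315,93) with even margins. I'll do the rest, measuring again before each pick.

```bash
python3 - <<'E'
from h import *
for col,i in(("green",1),("green",2),("red",1)):
    t=mat_tags(col)
    print(col,len(t)); pick(col,*t[0])
    if not 0.040<env.get_state()["opening"]<0.048: print("bad grasp"); break
    place(col,i)
for n in("green","red"): print(n,[(t[0].round(4).tolist(),round(np.degrees(t[1]),1)) for t in tags("top",n,80)])
cv2.imwrite("pics/top4.png",camera("top")[0]); print(env.get_state()["time"])
E
```

```text
green 2
top [ 0.6174 -0.0757] 0.3 wrist [([0.6194, -0.0764], np.float64(4.5))]
hit False tcp [ 0.6197 -0.0764  0.0845] open 0.0431 f 42.7 t 22.9
held open 0.0432
placed hit True tcp z-floor 0.0844
green 1
top [0.4724 0.0763] 19.0 wrist [([0.4738, 0.0758], np.float64(18.8))]
hit False tcp [0.474  0.0758 0.0844] open 0.0438 f 41.0 t 32.2
held open 0.0437
placed hit True tcp z-floor 0.0843
red 1
top [0.5619 0.0819] -10.9 wrist [([0.5629, 0.0805], np.float64(-11.0))]
hit False tcp [0.5633 0.0807 0.0845] open 0.0430 f 42.0 t 41.6
held open 0.0431
placed hit True tcp z-floor 0.0844
green [([0.5255, -0.2335], np.float64(6.0)), ([0.5325, -0.3097], np.float64(0.3))]
red [([0.514, 0.3076], np.float64(-10.3))]
47.2
```

View pics/top4.png

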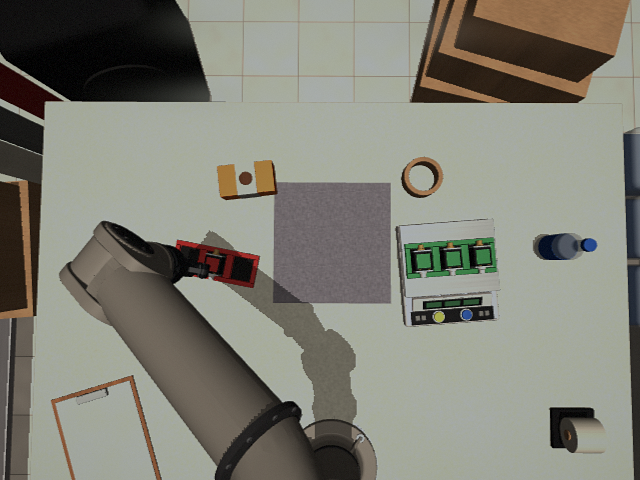

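The mat is clear, with three green tags on the scale at (422,258), (453,256) and (483,255), and one red in the red tray. The third green tag dropped out of the measured list, so I'll check both trays close up before printing.

```bash
python3 - <<'E'
from h import *
ims=[]
for col in("red","green"):
    q,y,z=nest(col,1); b=q-0.12*np.array([np.cos(y),np.sin(y)])
    env.movel([*b,0.33],0.25,rot=down(y)) if col=="red" else env.reach([*b,0.33],down(y))
    p,d=camera("wrist"); c=calibration("wrist"); W=cloud(c,d); ims.append(p[:300])
    for k in blobs(p,col,800):
        q2,l,s,a=rect(onplane(c,k,z+0.036))
        if l<0.042 and s>0.028:
            m=np.zeros(p.shape[:2],np.uint8); cv2.fillPoly(m,[k],255); P=W[cv2.erode(m,np.ones((9,9)))>0]
            A=np.linalg.lstsq(np.c_[P[:,:2]-P[:,:2].mean(0),np.ones(len(P))],P[:,2],rcond=None)[0]
            print(col,q2.round(4),"yaw %.1f top-above-floor %.4f tilt %.1f deg"%(np.degrees(wrap(a,np.pi/2)),A[2]-z,np.degrees(np.hypot(A[0],A[1]))))
cv2.imwrite("pics/w5.png",np.vstack(ims)); print(env.get_state()["time"])
for n in("green","red"): print(n,nest(n,0)[0],nest(n,1)[0],nest(n,2)[0])
E
```

```text
red [0.5154 0.3062] yaw -11.0 top-above-floor 0.0365 tilt 14.9 deg
green [ 0.538  -0.3632] yaw 4.7 top-above-floor 0.0374 tilt 53.8 deg
green [ 0.5322 -0.2916] yaw 4.7 top-above-floor 0.0374 tilt 33.9 deg
green [ 0.5267 -0.2198] yaw 4.7 top-above-floor 0.0375 tilt 54.5 deg
50.2
green [ 0.53897432 -0.36346808] [ 0.5332 -0.2917] [ 0.52742568 -0.21993192]
red [0.50238513 0.23659897] [0.516  0.3073] [0.52961487 0.37800103]
```

View pics/w5.png

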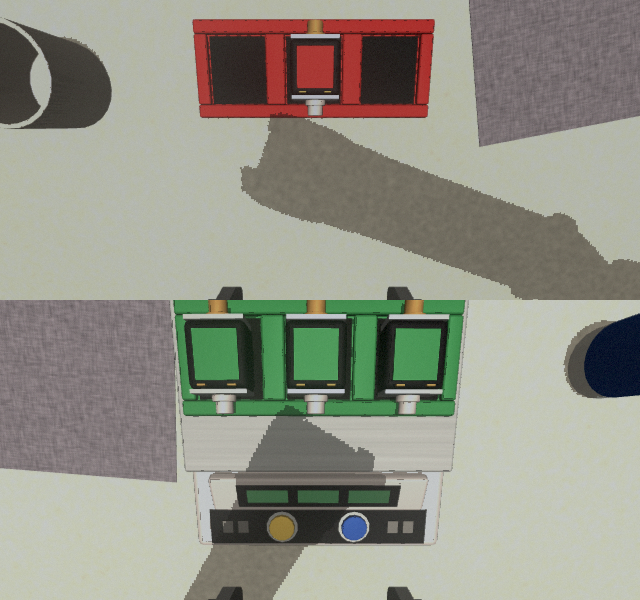

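Centres and yaws match the nests to about 1 mm, and the heights fit seated pumps. The fitted tilts disagree with the square-looking tags and are probably skewed by missing depth pixels, so I'll refit without outliers and print only if the pumps come out level.

```bash
python3 - <<'E'
from h import *
p,d=camera("wrist"); c=calibration("wrist"); W=cloud(c,d); ok=[]
for k in blobs(p,"green",800):
    q2,l,s,a=rect(onplane(c,k,0.102))
    if l<0.042 and s>0.028:
        m=np.zeros(p.shape[:2],np.uint8); cv2.fillPoly(m,[k],255); g=(cv2.erode(m,np.ones((9,9)))>0)
        P=W[g&(d>0)]; n0=g.sum(); P=P[abs(P[:,2]-np.median(P[:,2]))<0.008].astype(float)
        A=np.linalg.lstsq(np.c_[P[:,:2]-P[:,:2].mean(0),np.ones(len(P))],P[:,2],rcond=None)[0]
        ti=np.degrees(np.hypot(A[0],A[1])); print(q2.round(4),n0,len(P),"h %.4f tilt %.1f"%(A[2]-0.066,ti)); ok.append(ti<4)
if len(ok)==3 and all(ok):
    press([0.3910,-0.3399])
    print(env.get_state()["time"])
    for n in("green","red"): print(n,[t[0].round(4).tolist() for t in tags("top",n,80)])
    cv2.imwrite("pics/top6.png",camera("top")[0])
E
```

```text
[ 0.538  -0.3633] 1649 1646 h 0.0365 tilt 0.1
[ 0.5321 -0.2917] 1633 1630 h 0.0365 tilt 0.0
[ 0.5264 -0.2199] 1609 1601 h 0.0365 tilt 0.0
hit True tip z 0.0411 dF 5.5
tip z 0.0411 dF 6.1
55.6667
green [[0.5258, -0.2334], [0.5325, -0.3097], [0.5378, -0.3855]]
red [[0.5139, 0.3084]]
```

The pumps are level, and the print key bottomed at 6 N with 5 mm of travel. The arm is clear, so I'm handing in.

```bash
python3 -c "
from cell import job
print(job.job_done())"
```

```text
the job is handed in; nothing more can be done
None
```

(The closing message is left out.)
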